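# Clip on the lamp and present the notched slide plate

## Task

Squeeze the sprung lamp clip off its parking bar and let it close, upright and jaws well down, on the top edge of the white viewing screen. Then pick up the glass plate that has a notched corner, leaving the un-notched plate where it lies, and hold its middle at the viewing point, 100 mm in front of the middle of the screen and 140 mm above the bench, sloping about 30 degrees with the notched frosted end raised and the label side up. Finish while holding it there in the gripper, still and clear of everything else.

Things in the scene. Friction and masses are not known exactly. Their poses are not given: they have to be found in the camera images.
- clip: lamp on a black sprung clip like a clothes peg, jaws down, 60 g. Origin midway between the jaw tips, at their lower end; z up, jaws and wings open along x, pivot along y at z 34 mm. Jaws 22 mm wide, take an edge 29 mm deep, grip 5 mm sheet with about 8 N. Starts 18 mm deep over the parking bar. Opening fingers can drag it up 10 mm as it closes: lower it 25 mm deep before letting go
- clip_wings (a point): point between the clip's two wings to squeeze at, 60 mm above the clip's origin; axes as the clip's. The wings, 22 mm wide (y), slope apart upwards from z 40 to 74 mm above the clip's origin: about 52 mm over their tops when closed. Squeezed along x with 14 N or more they open the jaws; fully squeezed they are parallel, 26 mm over, jaw tips about 28 mm apart
- clip_lamp (a point): centre of the round steel lamp head, 18 mm diameter, 20 mm long along the clip's y, beside the pivot at y 25, z 34 mm in the clip's frame
- clip_jaw (a joint): turn of one clip lever (the other mirrors it): 0 when closed on a 5 mm sheet, -0.06 closed on nothing, 0.35 fully squeezed open
- park: the clip's parking bar, fixed: an upright aluminium sheet 5 mm thick (along x), 60 mm wide (y), top edge 55 mm above the bench, on a foot 50 x 80 mm and 6 mm high. Origin under its centre, at the bench
- screen: viewing screen, fixed: upright white sheet 5 mm thick (x), 140 mm wide (y), top edge 90 mm above the bench; its front looks along its -x. Aluminium foot 4 mm high, 150 mm wide, from 140 mm in front of the sheet to 10 mm behind; a dotted ring on it lies under the viewing point. Steel brackets 44 mm high at the sheet's sides. Origin under the sheet's centre, at the bench
- screen_edge (a point): middle of the top edge of the screen, 90 mm above the bench; axes as the screen's
- view_point (a point): the viewing point: 100 mm in front (-x) of the middle of the screen, 140 mm above the bench, above the dotted ring; axes as the screen's
- plate: notched glass plate 100 (x) x 36 (y) x 6 mm, about 54 g. A 10 x 10 mm notch is cut from its +x, +y corner: +x points to the notched end. White frosted bands 24 mm long at both ends, on the label side (+z), up at the start. Origin: centre of its underside. Lies loose along a cradle, underside 24 mm above the bench, notched end either way
- plain_plate: the other glass plate, same size, bands and resting height but with four whole corners; on the other cradle; to be left alone
- cradle_a: one of two alike fixed cradles: black block 66 (x) x 20 (y) mm, top 24 mm above the bench, narrower than the plate lying along it so that fingers fit down beside it; on a dark steel foot 112 x 60 mm, 4 mm high. Origin under its centre, at the bench. It carries the notched plate
- cradle_b: the other cradle, the same; it carries the plain plate
Things that resemble listed ones, but are neither listed nor needed, are in the scene too. What is shaped like the plate but pink or turquoise is not meant. Leave any purple look-alike of the clip alone.

How it is judged (in metres and radians):
On the way, in this order (a step that is already met when the one before it is completed fails the run):
1. the lamp clip sits upright on the screen's top edge, jaws closed on it, let go by the gripper (x of clip in the frame of screen_edge between -0.006 and 0.006 m and y of clip in the frame of screen_edge between -0.06 and 0.06 m and z of clip in the frame of screen_edge between -0.035 and -0.008 m and angle between clip's own z axis and vertical below 0.25 rad and contact force between clip and screen above 2 N and contact force between clip and the fingers below 0.1 N), for 0.2 s.
2. the notched plate is lifted off its cradle in the gripper (height (world z) of plate above 0.06 m and contact force between plate and the fingers above 1 N), for 0.2 s.
At the end, for the whole second after the job is handed in: Clip closed on the edge within 60 mm of its middle, tips 8+ mm down, upright to 14 deg, let go. Notched plate still, held by fingers only, middle within 40 mm of the viewing point, notched end raised 16-45 deg, label side up. Arm off screen and clip; plain plate within 25 mm of start (all of step 1 and distance between plate and view_point below 0.04 m and angle between plate's own x axis and vertical between 0.78 and 1.3 rad and angle between plate's own z axis and vertical below 0.9 rad and contact force between plate and the fingers above 1 N and contact force between plate and clip below 0.1 N and contact force between plate and screen below 0.1 N and contact force between plate and park below 0.1 N and contact force between plate and cradle_a below 0.1 N and contact force between plate and cradle_b below 0.1 N and contact force between plate and plain_plate below 0.1 N and contact force between each of screen, clip and the arm below 0.5 N and contact force between screen and the fingers below 0.5 N and linear speed of plate below 0.03 m/s and angular speed of plate below 0.3 rad/s and distance of plain_plate from where it was at the start of the episode below 0.025 m); the arm keeps its last pose, push and grip.
It fails at once if the plain plate is picked up or knocked off (distance of plain_plate from where it was at the start of the episode above 0.04 m).
It also fails if it takes over 51 s, if anything falls off the work surface, if the arm or the gripper's body presses on something with over 40 N, if the wrist force passes 120 N, or if a joint passes its speed limit or range.

## Robot

A 6-joint arm with a two-finger parallel gripper is mounted at the origin on the work surface. World frame = base frame: x ahead of the robot, y to its left, z up, the work surface at z = 0. Lengths are in mm, angles in rad, forces in N, time in s.
With the tool pointing down it reaches from about 275 to 750 mm from the base axis. Payload 10.2 kg.
Tool frame: the origin (TCP) lies midway between the tips of the shut fingers; the grasp point (between the pads) lies 19 mm behind it (ctrl.tcp_to_grasp is the z of the grasp point in the tool frame, in mm); z points along the fingers, y is the direction in which the jaws open and shut (so a half turn about z gives the same grasp; the last joint's range is limited). The gripper opens to 85 mm and grips with 20 to 120 N. Pads are 22 mm wide; open, the fingers measure 114 mm over their backs; the gripper's body (76 mm by 85 mm) begins 54 mm behind the grasp point. The pads swing forward as they close: fully open they stand 13 mm farther back than shut.
Start: joints at [-1.378, 0.313, 1.498, -0, 1.331, -0.223], TCP at [212.047, -480.278, 231.294] pointing down, gripper open.
Joint ranges: [-2.94, 2.94], [-0.97, 2.17], [0.19, 2.56], [-1.23, 4.37], [0.02, 3.11], [-2.88, 2.88]. Speed limits (rad/s): [2.39, 2.39, 3.01, 3.14, 3.14, 3.14].

## Interface

Orientations are given as a unit quaternion [w, x, y, z].
In Python, from rig import sensors, capture, order, ctrl gives the robot as it stands. The module is installed in compiled form; this text tells all that it offers.
- The arm moves only by the tool play_rows, never from a script. Its argument "deltas" is a list of rows, each a list of 7 numbers: the shift along the world's x, y, z in units of 40 mm (1.0 is 40 mm), then the turn, a rotation vector about the world's x, y, z in units of 6 degrees (1.0 is 6 degrees), then the opening, from -1 (shut) to 1 (fully open). A call has 1 to 8 rows; each row shifts and turns the commanded pose from where the row before left it; what a row does not reach is not made up. A row lasts 1/12 s, in which the tool goes at most 41.7 mm and 7.16 degrees, less where a joint would pass 70% of its speed; a pose out of reach is approached as far as the arm can. A call is refused whole if a number of a shift passes 1 or a number of a turn 1, either way. A call with a gripper value outside its range is refused whole. The fingers move at their own pace and stop on an object; "squeeze" is the grip in N (left out, the last holds). Time passes only in rows, so rows that do not move let the fingers close. It gives the time, the measured TCP pose, the force and the opening at its end, in the units of the state.
- sensors.sense(): the state, without advancing time (a new reading comes with each control period).
- capture(name): name is "side" or "top" or "wrist"; returns a dict with "pixels" (384x512x3 uint8, red, green, blue), "z_map" (384x512 float32, mm along the optical axis (not along the pixel's ray), 0 where there is no reading), "fx", "fy", "cx", "cy" (pixels), "eye" and "rotation" of the camera in the world; the wrist camera has in their place "tool_from_camera" (4x4, takes a point from camera to tool coordinates, whose origin is the TCP and whose axes are the flange's). Camera axes: x right, y down, z forward; pixel columns grow to the right and rows downward; lengths in mm; the calibration is good to about 2 mm. The wrist camera is an equidistant fisheye: a pixel r from the principal point sees the ray r / f radians off the axis. A picture is of the moment at which its call begins: read the wrist's pose just before it.
- order.finish_job(): hands the job in, once; it reports no verdict.
The state is a dict: "time_s": time; "joints": joint angles; "dq": joint speeds; "tau": joint torques, N m; "eef_pos": TCP position; "ee_rot": TCP orientation; "force": force on the tool from outside, world axes, zero at the start; "wrist_torque": the same for the moment, N m; "grip_width": opening from 0.0 (shut) to 1.0 (fully open).
Only numpy, scipy, OpenCV 4.12 (cv2) and the standard library are available. Lean on these libraries where they do the work, as an engineer would, in place of code of your own. Each camera call takes 0.05 s, during which the arm holds its last target. There are 200 camera calls.

## Working session

There is one attempt and no reset: what is moved stays moved. The work goes in short steps, Python scripts to look and compute and a tool call to move; the robot and the scene stay as the last step left them, time stands still between calls to the robot, and variables do not carry over. Pictures are saved under pics/ and viewed, about 8 in all and at most 12, crops included, and the job is handed in when it is done.

Besides the shell and the picture viewer there is one more tool, called after "Call:" as name([rows], argument=value, ...), one row to a line, values as JSON. play_rows: Moves the arm, as the interface text tells. Its arguments: {"type":"object","properties":{"deltas":{"type":"array","items":{"type":"array","items":{"type":"number"}}},"squeeze":{"type":"number"}},"required":["deltas"]}

```bash
mkdir -p pics; cat > h.py <<'E'
import numpy as np, cv2
from scipy.spatial.transform import Rotation as R
from rig import sensors, capture, order, ctrl
def world(c,u,v,z=None):
    u=np.asarray(u,float);v=np.asarray(v,float)
    d=np.stack([(u-c['cx'])/c['fx'],(v-c['cy'])/c['fy'],np.ones_like(u)],-1)
    Rm=np.array(c['rotation'])
    if Rm.shape!=(3,3): Rm=R.from_quat(Rm,scalar_first=True).as_matrix()
    d=d@Rm.T; e=np.array(c['eye'])
    if z is None:
        zz=c['z_map'][v.astype(int),u.astype(int)]
        return e+d*zz[...,None]
    return e+d*((z-e[2])/d[...,2])[...,None]
def save(n,im): cv2.imwrite(f'pics/{n}.png',np.ascontiguousarray(im[...,::-1]))
E
python3 - <<'E'
from h import *
import pickle
s=sensors.sense();print(s, ctrl.tcp_to_grasp)
for n in('side','top'):
    c=capture(n);save(n,c['pixels']);pickle.dump(c,open(n+'.pkl','wb'))
    print(n,c['eye'],c['rotation'],c['fx'],c['cx'],c['cy'])
E
```

```text
{'time_s': 0.0, 'joints': array([-1.37840477e+00,  3.13439771e-01,  1.49846591e+00, -1.05045119e-05,
        1.33098055e+00, -2.23394515e-01]), 'dq': array([-5.02661210e-05, -9.21934919e-04, -5.07147082e-04,  2.31391010e-04,
        2.08915488e-03,  7.51667964e-04]), 'tau': array([-8.38709657e-04, -4.12260497e+01, -2.59741509e+01, -2.39042110e-04,
        4.16014896e-03,  1.05536725e-05]), 'eef_pos': array([ 211.98962044, -480.00871221,  230.7294537 ]), 'ee_rot': array([-6.46790008e-04,  9.78467498e-01,  2.06399945e-01,  4.92525314e-06]), 'force': array([ 0.85234624,  0.27880561, -0.13788077]), 'wrist_torque': array([ 0.07636157,  0.00945363, -0.01796615]), 'grip_width': 1.000415277531643} -18.700000000000003
side [346.36590172 671.07539388 934.84881918] [ 0.05622928 -0.14382708  0.92197671 -0.35512108] 465.47318164028974 252.40983857954086 191.94762450899614
top [ 457.29924754   -7.06771441 1032.40974977] [ 0.03175447 -0.70332349  0.70930923 -0.03475834] 427.40909283186096 256.32283155464154 197.1855258442076
```

View pics/top.png

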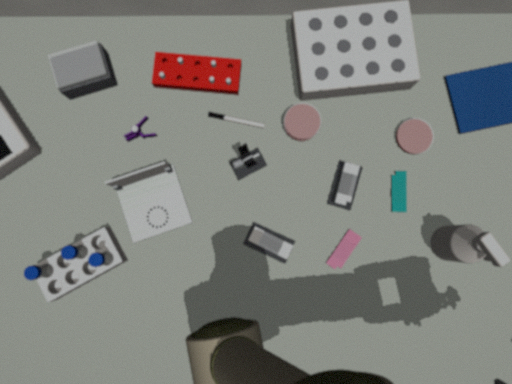

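View pics/side.png

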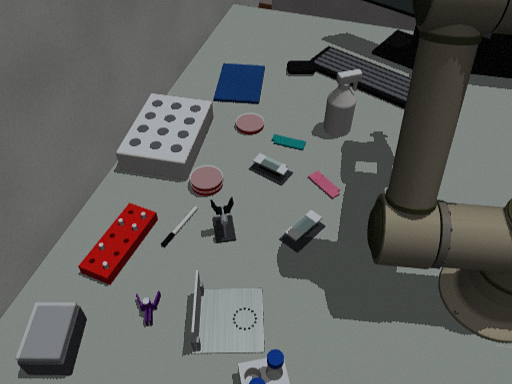

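Top view: plates on black cradles at (270,242) and (346,184), black clip at (247,158), the screen sheet at (139,174) with its foot and ring at (157,217). The purple look-alike is at (140,130), the pink plate at (343,249) and the turquoise one at (399,191). Next I'll check enlarged crops and measure.

```bash
cat > m.py <<'E'
from h import *
import pickle
t=pickle.load(open('top.pkl','rb'));s=pickle.load(open('side.pkl','rb'))
def cr(c,u,v,w,h,k): return cv2.resize(c['pixels'][v:v+h,u:u+w],None,fx=k,fy=k,interpolation=cv2.INTER_CUBIC)
def pad(im,W,H): return cv2.copyMakeBorder(im,0,H-im.shape[0],0,W-im.shape[1],cv2.BORDER_CONSTANT)
a=[cr(t,240,215,65,55,5),cr(t,320,155,50,58,5),cr(t,220,135,50,50,5),cr(s,275,205,55,50,5),cr(s,245,145,55,45,5),cr(s,200,190,45,60,4)]
a=[pad(x[:298,:266] if x.shape[1]>266 else x,266,298) for x in [cv2.resize(x,None,fx=min(1,266/x.shape[1]),fy=min(1,266/x.shape[1])) for x in a]]
save('crops',np.vstack([np.hstack(a[:3]),np.hstack(a[3:])]))
hsv=cv2.cvtColor(t['pixels'],cv2.COLOR_RGB2HSV)
zw=world(t,*np.meshgrid(np.arange(512),np.arange(384)))
Z=zw[...,2]
def rep(name,box,zlo,zhi,z):
    u0,v0,u1,v1=box
    m=np.zeros(Z.shape,np.uint8); m[v0:v1,u0:u1]=((Z>zlo)&(Z<zhi))[v0:v1,u0:u1]
    ys,xs=np.nonzero(m)
    r=cv2.minAreaRect(world(t,xs,ys,z)[:,:2].astype(np.float32))
    print(name,len(xs),'rect',np.round(r[0],1),np.round(r[1],1),round(r[2],1),'Zmed',np.median(Z[ys,xs]).round(1))
rep('plate1',(240,215,305,270),20,40,30)
rep('plate2',(322,155,370,215),20,40,30)
rep('screen',(100,150,200,205),70,100,90)
rep('foot',(100,150,200,245),-3,12,4)
rep('cliptop',(220,130,275,185),85,125,111)
rep('clipall',(220,130,275,185),50,125,80)
rep('parkfoot',(220,130,275,185),3,15,6)
E
python3 m.py
```

```text
plate1 674 rect [444.8 -44. ] [100.   35.4] 63.0 Zmed 30.5
plate2 644 rect [ 581.4 -226.5] [ 36.7 100.6] 74.6 Zmed 30.1
screen 267 rect [601.7 256.4] [  9.7 141.7] 18.8 Zmed 88.0
foot 8336 rect [558.1 247.3] [244.  228.1] 89.5 Zmed 1.8
cliptop 103 rect [635.7   8.8] [51.6 20.8] 27.0 Zmed 100.2
clipall 330 rect [636.3  10.9] [51.6 60.1] 69.5 Zmed 78.9
parkfoot 525 rect [653.   10.1] [131.7 133.2] 89.6 Zmed 5.4
```

View pics/crops.png

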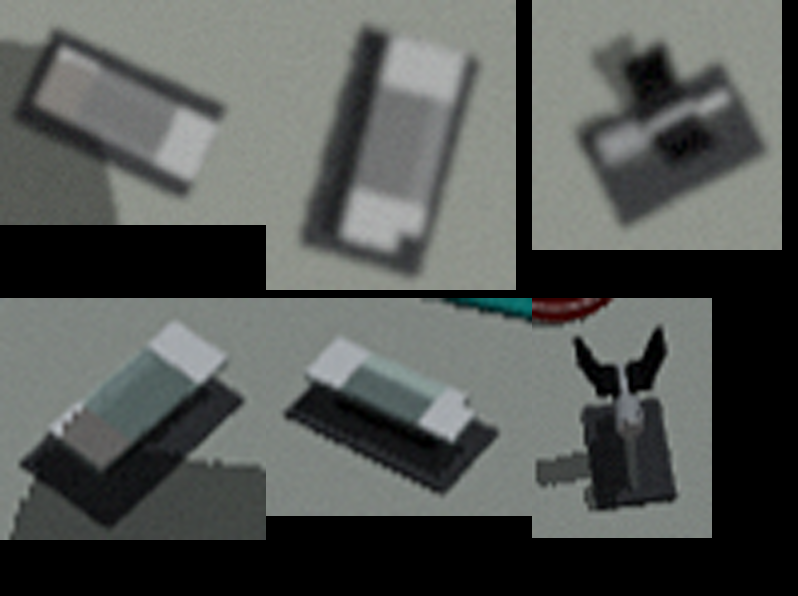

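Two plates fit: top (270,242) shows four whole corners. Top (346,184) has a corner missing at about (347,203), and the side crop shows the same corner missing, so that is the notched plate. Its notched end points toward the robot. The clip's lamp is on its +y side (image left). I'll refine the screen and clip once, then move.

```bash
cat >> m.py <<'E'
print('---')
m=(Z>84)&(Z<98); m[:150]=0;m[205:]=0;m[:,:100]=0;m[:,200:]=0
ys,xs=np.nonzero(m);r=cv2.minAreaRect(world(t,xs,ys,90)[:,:2].astype(np.float32));print('edge',r)
p=world(t,xs,ys,90)[:,:2];print(p[np.argmin(p[:,1])],p[np.argmax(p[:,1])])
g=cv2.cvtColor(t['pixels'],cv2.COLOR_RGB2GRAY)
m=np.zeros_like(g);m[200:233,140:175]=g[200:233,140:175]<np.median(g[200:233,140:175])-18
ys,xs=np.nonzero(m);print('ring',cv2.minEnclosingCircle(world(t,xs,ys,4)[:,:2].astype(np.float32)),len(xs))
# clip by both cameras' depth
for c,n,b in((t,'top',(220,130,275,185)),(s,'side',(200,190,245,250))):
    P=world(c,*np.meshgrid(np.arange(b[0],b[2]),np.arange(b[1],b[3]))).reshape(-1,3)
    for lo,hi in((90,118),(60,90),(46,58)):
        q=P[(P[:,2]>lo)&(P[:,2]<hi)]
        if len(q)>4: print(n,lo,hi,len(q),q.mean(0).round(1),[np.round(k,1).tolist() if np.ndim(k) else round(k,1) for k in cv2.minAreaRect(q[:,:2].astype(np.float32))],q[:,2].max().round(1))
    if n=='side':
        P=world(c,*np.meshgrid(np.arange(180,270),np.arange(265,355))).reshape(-1,3)
        q=P[(P[:,2]>82)&(P[:,2]<98)];print('side screen',len(q),cv2.minAreaRect(q[:,:2].astype(np.float32)))
E
python3 m.py | sed '1,/---/d'
```

```text
edge ((602.7212524414062, 257.8039855957031), (6.966071605682373, 139.55789184570312), 18.80889892578125)
[622.21682765 191.47163535] [582.85602139 324.0464666 ]
ring ((501.23309326171875, 215.31204223632812), 41.16762161254883) 139
top 90 118 88 [642.   10.9 101.2] [[636.7, 8.1], [51.8, 21.4], 27.3] 109.8
top 60 90 224 [633.9  16.1  78. ] [[632.3, 18.9], [33.3, 48.9], 25.9] 89.7
top 46 58 20 [643.2  -6.8  53.7] [[638.8, 0.4], [5.1, 42.2], 32.8] 57.6
side 90 118 73 [635.3   8.  100.2] [[636.7, 6.9], [52.1, 24.8], 27.2] 110.7
side 60 90 193 [631.5  16.7  77. ] [[631.0, 17.9], [35.9, 50.0], 33.3] 89.3
side 46 58 6 [625.8  29.   53.7] [[632.2, 20.5], [2.6, 32.9], 37.2] 57.2
side screen 185 ((603.4791870117188, 257.2896728515625), (5.4029316902160645, 139.45724487304688), 18.71804428100586)
```

Call:
play_rows([
  [0.53, 0.61, 0, 0, 0, 0.78, 1],
  [0.53, 0.61, 0, 0, 0, 0.78, 1],
  [0.53, 0.61, 0, 0, 0, 0.78, 1],
  [0.53, 0.61, 0, 0, 0, 0.78, 1],
  [0.53, 0.61, 0, 0, 0, 0.78, 1],
  [0.53, 0.61, 0, 0, 0, 0.78, 1],
  [0.53, 0.61, 0, 0, 0, 0.78, 1],
  [0.53, 0.61, 0, 0, 0, 0.78, 1],
], squeeze=40)

```text
time_s: 0.77
eef_pos: [382.4, -283.6, 231.2]
ee_rot: [-0.0, 0.859, 0.511, -0.0]
force: [0.8, -0.3, 0.0]
grip_width: 0.999
```

Call:
play_rows([
  [0.53, 0.61, 0, 0, 0, 0.78, 1],
  [0.53, 0.61, 0, 0, 0, 0.78, 1],
  [0.53, 0.61, 0, 0, 0, 0.78, 1],
  [0.53, 0.61, 0, 0, 0, 0.78, 1],
  [0.53, 0.61, 0, 0, 0, 0.78, 1],
  [0.53, 0.61, 0, 0, 0, 0.78, 1],
  [0.53, 0.61, 0, 0, 0, 0.78, 1],
  [0.53, 0.61, 0, 0, 0, 0.78, 1],
])

```text
time_s: 1.43
eef_pos: [552.0, -88.3, 231.0]
ee_rot: [-0.0, 0.65, 0.76, -0.0]
force: [0.1, -1.2, 0.6]
grip_width: 1.001
```

Call:
play_rows([
  [0.53, 0.61, 0, 0, 0, 0.78, 1],
  [0.53, 0.61, 0, 0, 0, 0.78, 1],
  [0.53, 0.61, 0, 0, 0, 0.78, 1],
  [0.53, 0.61, 0, 0, 0, 0.78, 1],
  [0, 0, 0, 0, 0, 0, 1],
  [0, 0, 0, 0, 0, 0, 1],
])

```text
time_s: 1.93
eef_pos: [636.2, 8.8, 230.2]
ee_rot: [-0.001, 0.519, 0.855, -0.0]
force: [0.0, -0.1, 0.1]
grip_width: 1.002
```

```bash
cat >> h.py <<'E'
def wristpts():
    st=sensors.sense(); c=capture('wrist')
    u,v=np.meshgrid(np.arange(512.),np.arange(384.))
    x=(u-c['cx'])/c['fx'];y=(v-c['cy'])/c['fy'];th=np.hypot(x,y)+1e-9
    z=c['z_map']; k=np.tan(np.minimum(th,1.4))/th
    P=np.stack([x*k*z,y*k*z,z],-1); P[(z<=0)|(th>1.3)]=np.nan
    T=np.array(c['tool_from_camera']); P=P@T[:3,:3].T+T[:3,3]
    Q=R.from_quat(st['ee_rot'],scalar_first=True).as_matrix()
    return c,P@Q.T+np.array(st['eef_pos'])
E
python3 - <<'E'
from h import *
c,P=wristpts();save('w1',c['pixels'])
d=np.hypot(P[...,0]-636,P[...,1]-8)
for lo,hi in((90,118),(60,90),(48,58)):
    m=(d<55)&(P[...,2]>lo)&(P[...,2]<hi);q=P[m]
    if len(q)>4: print(lo,len(q),q.mean(0).round(1),cv2.minAreaRect(q[:,:2].astype(np.float32)),q[:,2].max())
E
```

```text
90 512 [636.3   9.1 100.8] ((636.4845581054688, 8.46963882446289), (52.81489181518555, 22.02519416809082), 27.697612762451172) 107.6925846403973
60 1193 [632.4  16.4  77.6] ((630.9617309570312, 18.51852035522461), (39.100242614746094, 49.39554977416992), 28.25999641418457) 89.96917357205211
48 38 [646.8 -10.6  54.4] ((640.9197387695312, 0.45140838623046875), (11.899833679199219, 39.802730560302734), 27.656850814819336) 57.25656968001212
```

View pics/w1.png

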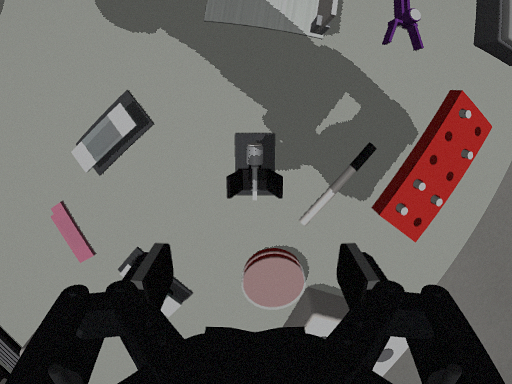

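The wrist view shows the clip's wings at (255,183), symmetric about the fingers. Its position agrees with the top and side cameras to about 1 mm. I'll go down and squeeze.

Call:
play_rows([
  [0, 0, -0.76, 0, 0, 0, 1],
  [0, 0, -0.76, 0, 0, 0, 1],
  [0, 0, -0.76, 0, 0, 0, 1],
  [0, 0, -0.76, 0, 0, 0, 1],
  [0, 0, -0.76, 0, 0, 0, 1],
  [0, 0, 0, 0, 0, 0, 1],
])

```text
time_s: 2.48
eef_pos: [632.5, 7.0, 73.6]
ee_rot: [-0.005, 0.52, 0.854, -0.002]
force: [-1.3, -0.2, -0.6]
grip_width: 1.001
```

Call:
play_rows([
  [0, 0, 0, 0, 0, 0, -1],
  [0, 0, 0, 0, 0, 0, -1],
  [0, 0, 0, 0, 0, 0, -1],
  [0, 0, 0, 0, 0, 0, -1],
  [0, 0, 0, 0, 0, 0, -1],
  [0, 0, 0, 0, 0, 0, -1],
  [0, 0, 0, 0, 0, 0, -1],
  [0, 0, 0, 0, 0, 0, -1],
])

```text
time_s: 3.15
eef_pos: [637.6, 6.7, 82.7]
ee_rot: [0.003, 0.519, 0.855, 0.0]
force: [-1.1, -3.4, 12.2]
grip_width: 0.285
```

Call:
play_rows([
  [0, 0, 0.25, 0, 0, 0, -1],
  [0, 0, 0.25, 0, 0, 0, -1],
  [0, 0, 0.5, 0, 0, 0, -1],
  [0, 0, 0.75, 0, 0, 0, -1],
  [0, 0, 0.75, 0, 0, 0, -1],
  [0, 0, 0.75, 0, 0, 0, -1],
  [0, 0, 0, 0, 0, 0, -1],
  [0, 0, 0, 0, 0, 0, -1],
])

```text
time_s: 3.82
eef_pos: [636.6, 7.8, 211.8]
ee_rot: [0.002, 0.519, 0.855, 0.001]
force: [-1.4, -0.8, -0.6]
grip_width: 0.288
```

```bash
python3 - <<'E'
from h import *
s=sensors.sense();print(s['eef_pos'],s['force'],s['grip_width'])
c,P=wristpts();t=capture('top');sd=capture('side')
a=cv2.resize(c['pixels'][100:384,130:400],(400,420));b=cv2.resize(sd['pixels'][120:270,160:300],(400,428))[:420]
save('w2',np.hstack([a,b]))
for n,cc,b in(('top',t,(200,80,290,200)),('side',sd,(160,120,300,270))):
    Q=world(cc,*np.meshgrid(np.arange(b[0],b[2]),np.arange(b[1],b[3]))).reshape(-1,3)
    q=Q[(np.hypot(Q[:,0]-632,Q[:,1]-16)<60)&(Q[:,2]>62)]
    print(n,len(q),[ (z,len(q[(q[:,2]>z)&(q[:,2]<=z+10)])) for z in range(60,200,10)])
E
```

```text
[636.56291301   7.82085815 211.76439291] [-1.36073912 -0.75295805 -0.55404853] 0.2878041074978339
top 5102 [(60, 0), (70, 0), (80, 0), (90, 0), (100, 0), (110, 0), (120, 0), (130, 0), (140, 0), (150, 0), (160, 1), (170, 7), (180, 4), (190, 60)]
side 2200 [(60, 0), (70, 0), (80, 0), (90, 0), (100, 0), (110, 0), (120, 0), (130, 0), (140, 0), (150, 7), (160, 32), (170, 27), (180, 26), (190, 134)]
```

View pics/w2.png

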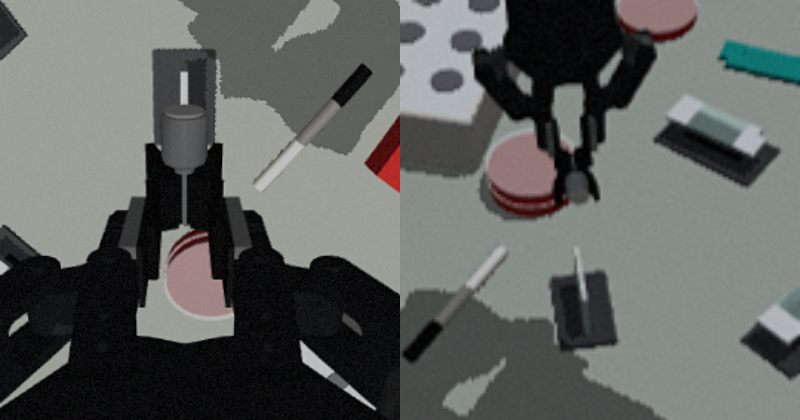

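The wrist view (left) and side view (right) show the clip lifted clear of the bar, squeezed open and upright, with its lamp on the +y side. Next I'll measure how far the jaw tips sit below the TCP.

```bash
python3 - <<'E'
from h import *
s=sensors.sense();e=s['eef_pos'];print(e)
sd=capture('side');c,P=wristpts()
a=np.deg2rad(27.3);ax=np.array([np.cos(a),np.sin(a)]);ay=np.array([-ax[1],ax[0]])
for n,Q,im in(('side',world(sd,*np.meshgrid(np.arange(512),np.arange(384))),sd['pixels']),('wrist',P,c['pixels'])):
    d=Q[...,:2]-e[:2]; x=d@ax;y=d@ay;z=Q[...,2]-e[2]
    m=(abs(x)<30)&(abs(y)<45)&(z<-2)&(z>-75)
    br=im.mean(-1)
    for lab,mm in(('dark',m&(br<45)),('bright',m&(br>=45))):
        if mm.sum()>3: print(n,lab,mm.sum(),'x',np.percentile(x[mm],[2,50,98]).round(1),'y',np.percentile(y[mm],[2,50,98]).round(1),'z',np.percentile(z[mm],[0,2,10,50,98]).round(1))
E
```

```text
[635.51483048   7.89051138 208.17888728]
side dark 154 x [-15.9   2.7  15.9] y [-7.9  8.  23.5] z [-52.  -50.2 -44.9 -16.   -3.4]
side bright 95 x [-17.8  -0.3   8.9] y [-10.3  28.7  37.4] z [-52.  -48.9 -26.1 -13.7  -9.6]
wrist dark 1831 x [-16.2   1.2  16.2] y [-8.1  7.7 14.3] z [-51.  -48.3 -42.1 -12.6  -4.5]
wrist bright 1486 x [-14.4   0.1   8.4] y [-9.1 27.5 38.2] z [-51.2 -26.2 -18.4 -13.  -10.1]
```

The tips are about 50 mm below the TCP, so I want TCP z ≈ 115 for a 25 mm bite. I'll carry it to the screen.

Call:
play_rows([
  [-0.1, 0.78, 0, 0, 0, -0.18, -1],
  [-0.1, 0.78, 0, 0, 0, -0.18, -1],
  [-0.1, 0.78, 0, 0, 0, -0.18, -1],
  [-0.1, 0.78, 0, 0, 0, -0.18, -1],
  [-0.1, 0.78, 0, 0, 0, -0.18, -1],
  [-0.1, 0.78, 0, 0, 0, -0.18, -1],
  [-0.1, 0.78, 0, 0, 0, -0.18, -1],
  [-0.1, 0.78, 0, 0, 0, -0.18, -1],
])

```text
time_s: 4.73
eef_pos: [603.4, 258.8, 208.5]
ee_rot: [-0.0, 0.583, 0.813, -0.001]
force: [0.2, -0.4, -0.8]
grip_width: 0.284
```

Call:
play_rows([
  [0, 0, 0, 0, 0, 0, -1],
  [0, 0, -0.25, 0, 0, 0, -1],
  [0, 0, -0.5, 0, 0, 0, -1],
  [0, 0, -0.25, 0, 0, 0, -1],
  [0, 0, 0, 0, 0, 0, -1],
  [0, 0, 0, 0, 0, 0, -1],
  [0, 0, 0, 0, 0, 0, -1],
  [0, 0, 0, 0, 0, 0, -1],
])

```text
time_s: 5.4
eef_pos: [604.5, 257.1, 170.3]
ee_rot: [0.001, 0.582, 0.813, 0.001]
force: [0.1, 0.2, -1.3]
grip_width: 0.286
```

```bash
python3 - <<'E'
from h import *
s=sensors.sense();e=s['eef_pos'];print(e,s['grip_width'],s['force'], (R.from_quat(s['ee_rot'],scalar_first=True).as_matrix()[:,1]))
c,P=wristpts();sd=capture('side')
save('w3',np.hstack([cv2.resize(c['pixels'][60:384,110:420],(400,420)),cv2.resize(sd['pixels'][180:360,120:300],(400,420))]))
Q=np.vstack([P.reshape(-1,3)])
S=world(sd,*np.meshgrid(np.arange(512),np.arange(384))).reshape(-1,3)
for n,Q in(('wrist',P.reshape(-1,3)),('side',S)):
    d=Q[:,:2]-[603,257.5]
    a=np.deg2rad(18.75);x=d@[np.cos(a),np.sin(a)];y=d@[-np.sin(a),np.cos(a)]
    m=(abs(x)<12)&(abs(y)<80)&(Q[:,2]>80)&(Q[:,2]<96)
    if m.sum()>5: print(n,m.sum(),'x',np.percentile(x[m],[2,50,98]),'y',np.percentile(y[m],[2,98]),'z',np.percentile(Q[m,2],[50,95]))
    m=(abs(x)<40)&(abs(y)<45)&(Q[:,2]>e[2]-58)&(Q[:,2]<e[2]-25)
    if m.sum()>5: print(n,'clip low',m.sum(),'x',np.percentile(x[m],[2,50,98]),'y',np.percentile(y[m],[2,98]),'z',np.percentile(Q[m,2],[0,3,10])-e[2])
E
```

```text
[604.53681417 257.06640724 170.31300168] 0.28612889030601424 [ 0.13222066  0.22470973 -1.25203753] [0.94687447 0.32159913 0.00165742]
wrist 552 x [-1.77326264  0.52923909  2.93755955] y [-66.63961909  70.18224898] z [89.32638914 90.26318872]
wrist clip low 517 x [-16.70066152  -7.33980046  18.49707114] y [-2.00179629 13.76693776] z [-50.9995968  -49.90410635 -48.09214347]
side 119 x [-2.28739979 -0.4282823   2.92902467] y [-8.30154527 68.77113287] z [88.78866801 91.86211729]
side clip low 88 x [-16.91035255 -11.18459215  18.00189271] y [-10.1095673   18.33016064] z [-52.77343237 -50.95909473 -48.18772614]
```

View pics/w3.png

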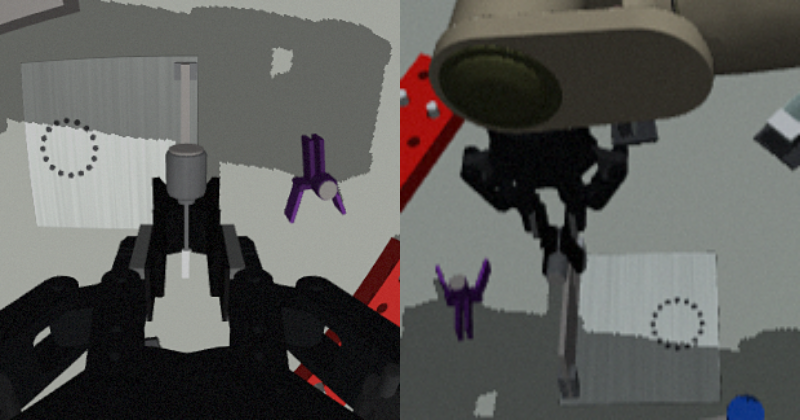

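The wrist (left) and side (right) views show the clip straddling above the sheet: clip middle at x ≈ 0.7 mm and edge at x ≈ 0.5 mm in the screen frame. I'll lower it 55 mm and check before opening.

Call:
play_rows([
  [0, 0, -0.23, 0, 0, 0, -1],
  [0, 0, -0.23, 0, 0, 0, -1],
  [0, 0, -0.23, 0, 0, 0, -1],
  [0, 0, -0.23, 0, 0, 0, -1],
  [0, 0, -0.23, 0, 0, 0, -1],
  [0, 0, -0.23, 0, 0, 0, -1],
  [0, 0, 0, 0, 0, 0, -1],
  [0, 0, 0, 0, 0, 0, -1],
])

```text
time_s: 6.17
eef_pos: [605.0, 256.9, 115.1]
ee_rot: [0.001, 0.582, 0.813, 0.001]
force: [1.3, -3.0, 7.7]
grip_width: 0.288
```

Call:
play_rows([
  [0, 0, 0, 0, 0, 0, -1],
  [0, 0, 0, 0, 0, 0, -1],
  [0, 0, 0, 0, 0, 0, -1],
])

```text
time_s: 6.42
eef_pos: [605.1, 257.0, 115.2]
ee_rot: [0.001, 0.582, 0.813, 0.001]
force: [1.2, -2.3, 6.9]
grip_width: 0.29
```

Call:
play_rows([
  [0, 0, 0.05, 0, 0, 0, -1],
  [0, 0, 0, 0, 0, 0, 0.2],
  [0, 0, 0, 0, 0, 0, 0.4],
  [0, 0, 0, 0, 0, 0, 0.7],
  [0, 0, 0, 0, 0, 0, 1],
  [0, 0, 0, 0, 0, 0, 1],
  [0, 0, 0, 0, 0, 0, 1],
  [0, 0, 0, 0, 0, 0, 1],
])

```text
time_s: 7.08
eef_pos: [604.1, 257.3, 116.1]
ee_rot: [0.0, 0.582, 0.813, 0.0]
force: [0.3, 0.3, 0.5]
grip_width: 1.0
```

Call:
play_rows([
  [0, 0, 0, 0, 0, 0, 1],
  [0, 0, 0.4, 0, 0, 0, 1],
  [0, 0, 0.6, 0, 0, 0, 1],
  [0, 0, 0.6, 0, 0, 0, 1],
  [0, 0, 0.6, 0, 0, 0, 1],
  [0, 0, 0.4, 0, 0, 0, 1],
  [0, 0, 0, 0, 0, 0, 1],
  [0, 0, 0, 0, 0, 0, 1],
])

```text
time_s: 7.75
eef_pos: [604.2, 257.4, 220.3]
ee_rot: [0.0, 0.582, 0.813, 0.0]
force: [0.1, -0.2, -0.2]
grip_width: 1.002
```

```bash
python3 - <<'E'
from h import *
s=sensors.sense();e=s['eef_pos'];print(e,s['grip_width'],s['force'])
c,P=wristpts();sd=capture('side')
save('w4',np.hstack([cv2.resize(c['pixels'][60:384,110:420],(400,420)),cv2.resize(sd['pixels'][200:360,140:280],(400,450))[:420]]))
S=world(sd,*np.meshgrid(np.arange(512),np.arange(384))).reshape(-1,3)
for n,Q in(('wrist',P.reshape(-1,3)),('side',S)):
    d=Q[:,:2]-[603,257.5]
    a=np.deg2rad(18.75);x=d@[np.cos(a),np.sin(a)];y=d@[-np.sin(a),np.cos(a)]
    for lo,hi in((92,105),(105,118),(118,132),(132,150)):
        m=(abs(x)<40)&(abs(y)<50)&(Q[:,2]>lo)&(Q[:,2]<hi)
        if m.sum()>5: print(n,lo,m.sum(),'x',np.percentile(x[m],[2,50,98]).round(1),'y',np.percentile(y[m],[2,50,98]).round(1),'z',np.percentile(Q[m,2],[50,99]).round(1))
E
```

```text
[604.18608434 257.36355629 220.34769106] 1.0017908760462386 [ 0.09746473 -0.17827658 -0.18044891]
wrist 92 10 x [-5.3 -2.6  6.2] y [12.5 13.  38.1] z [103.6 104.9]
wrist 105 1314 x [-12.8   1.   14. ] y [-9.8  9.  37.5] z [113.7 117.9]
wrist 118 471 x [-18.4   1.   19.8] y [-10.2   4.2  35.1] z [123.6 131.9]
wrist 132 555 x [-25.4 -17.6  26.7] y [-11.7   0.4   9.7] z [140.4 144. ]
side 92 8 x [-6.3  0.2  1.9] y [-35.1  22.4  38.5] z [ 96.5 103.1]
side 105 246 x [-13.1   0.5  14.2] y [-12.5   8.   35.7] z [113.4 117.8]
side 118 87 x [-19.    4.8  20.8] y [-12.3   4.9  32.6] z [123.  131.9]
side 132 79 x [-25.   20.3  26.1] y [-13.8  -1.6   8.3] z [140.1 145.3]
```

View pics/w4.png

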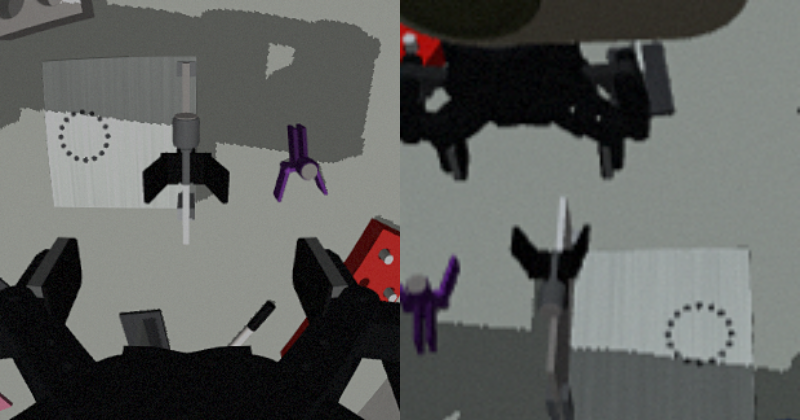

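The clip is closed on the edge and upright: x ≈ 0.5–1 mm, wing tops at z ≈ 145, so the tips are about 19 mm down. Now to the notched plate.

Call:
play_rows([
  [-0.036, -0.756, 0, 0, 0, 0.58, 1],
  [-0.036, -0.756, 0, 0, 0, 0.58, 1],
  [-0.036, -0.756, 0, 0, 0, 0.58, 1],
  [-0.036, -0.756, 0, 0, 0, 0.58, 1],
  [-0.036, -0.756, 0, 0, 0, 0.58, 1],
  [-0.036, -0.756, 0, 0, 0, 0.58, 1],
  [-0.036, -0.756, 0, 0, 0, 0.58, 1],
  [-0.036, -0.756, 0, 0, 0, 0.58, 1],
])

```text
time_s: 8.52
eef_pos: [591.8, 14.0, 218.7]
ee_rot: [-0.001, 0.368, 0.93, -0.0]
force: [0.0, -0.3, 0.3]
grip_width: 1.002
```

Call:
play_rows([
  [-0.036, -0.756, 0, 0, 0, 0.58, 1],
  [-0.036, -0.756, 0, 0, 0, 0.58, 1],
  [-0.036, -0.756, 0, 0, 0, 0.58, 1],
  [-0.036, -0.756, 0, 0, 0, 0.58, 1],
  [-0.036, -0.756, 0, 0, 0, 0.58, 1],
  [-0.036, -0.756, 0, 0, 0, 0.58, 1],
  [-0.036, -0.756, 0, 0, 0, 0.58, 1],
  [-0.036, -0.756, 0, 0, 0, 0.58, 1],
])

```text
time_s: 9.18
eef_pos: [580.3, -227.8, 218.6]
ee_rot: [-0.001, 0.134, 0.991, 0.001]
force: [0.5, 0.1, 1.2]
grip_width: 1.001
```

Call:
play_rows([
  [0, 0, -0.5, 0, 0, 0, 1],
  [0, 0, -0.5, 0, 0, 0, 1],
  [0, 0, -0.5, 0, 0, 0, 1],
  [0, 0, 0, 0, 0, 0, 1],
  [0, 0, 0, 0, 0, 0, 1],
])

```text
time_s: 9.6
eef_pos: [580.5, -226.2, 158.9]
ee_rot: [-0.001, 0.135, 0.991, 0.001]
force: [-0.5, 1.1, 0.2]
grip_width: 0.999
```

```bash
python3 - <<'E'
from h import *
s=sensors.sense();e=s['eef_pos'];print(e,s['grip_width'],s['force'],R.from_quat(s['ee_rot'],scalar_first=True).as_matrix()[:,1])
c,P=wristpts();save('w5',cv2.resize(c['pixels'][60:384,110:420],(400,420)))
m=(np.hypot(P[...,0]-581,P[...,1]+226)<62)&(P[...,2]>21)&(P[...,2]<36)
q=P[m];print(len(q),np.median(q[:,2]),cv2.minAreaRect(q[:,:2].astype(np.float32)))
E
```

```text
[ 580.46348187 -226.1644622   158.85714411] 0.9990747135909667 [-0.51322019  1.081731    0.15776557] [2.67845204e-01 9.63461530e-01 9.09473980e-04]
3711 29.583020552158928 ((581.3934326171875, -226.4905548095703), (36.092559814453125, 99.8811264038086), 74.28372192382812)
```

View pics/w5.png

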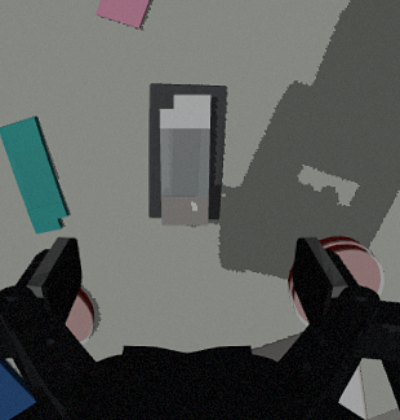

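The notched end is at the top of the wrist picture, nearer the robot, with the notch at (166,100). The plate centre is (581.4,-226.5), within 1 mm of the TCP. I'll go down and grip.

Call:
play_rows([
  [0.02, 0, -0.7, 0, 0, 0, 1],
  [0, 0, -0.7, 0, 0, 0, 1],
  [0, 0, -0.7, 0, 0, 0, 1],
  [0, 0, -0.6, 0, 0, 0, 1],
  [0, 0, -0.4, 0, 0, 0, 1],
  [0, 0, -0.2, 0, 0, 0, 1],
  [0, 0, -0.2, 0, 0, 0, 1],
  [0, 0, -0.2, 0, 0, 0, 1],
])

```text
time_s: 10.32
eef_pos: [582.7, -227.0, 13.1]
ee_rot: [0.001, 0.135, 0.991, -0.001]
force: [0.1, 0.4, -0.4]
grip_width: 1.004
```

Call:
play_rows([
  [0, 0, 0, 0, 0, 0, 1],
  [0, 0, 0, 0, 0, 0, -1],
  [0, 0, 0, 0, 0, 0, -1],
  [0, 0, 0, 0, 0, 0, -1],
  [0, 0, 0, 0, 0, 0, -1],
  [0, 0, 0, 0, 0, 0, -1],
  [0, 0, 0, 0, 0, 0, -1],
  [0, 0, 0, 0, 0, 0, -1],
], squeeze=50)

```text
time_s: 10.98
eef_pos: [582.2, -226.8, 12.9]
ee_rot: [0.001, 0.135, 0.991, -0.0]
force: [-1.5, -0.4, 5.3]
grip_width: 0.407
```

The grip is a bit high on the pads, so I'll regrip 4 mm lower and then lift.

Call:
play_rows([
  [0, 0, 0, 0, 0, 0, 0.3],
  [0, 0, 0, 0, 0, 0, 0.3],
  [0, 0, -0.1, 0, 0, 0, 0.3],
  [0, 0, 0, 0, 0, 0, 0.3],
  [0, 0, 0, 0, 0, 0, -1],
  [0, 0, 0, 0, 0, 0, -1],
  [0, 0, 0, 0, 0, 0, -1],
  [0, 0, 0, 0, 0, 0, -1],
])

```text
time_s: 11.65
eef_pos: [581.8, -226.5, 8.1]
ee_rot: [-0.0, 0.135, 0.991, 0.0]
force: [-0.2, 0.2, 0.2]
grip_width: 0.406
```

Call:
play_rows([
  [0, 0, 0, 0, 0, 0, -1],
  [0, 0, 0, 0, 0, 0, -1],
  [0, 0, 0.1, 0, 0, 0, -1],
  [0, 0, 0.3, 0, 0, 0, -1],
  [0, 0, 0.6, 0, 0, 0, -1],
  [0, 0, 0.6, 0, 0, 0, -1],
  [0, 0, 0.6, 0, 0, 0, -1],
  [0, 0, 0.6, 0, 0, 0, -1],
])

```text
time_s: 12.32
eef_pos: [581.8, -226.5, 122.5]
ee_rot: [0.0, 0.135, 0.991, -0.0]
force: [-0.2, -0.3, -0.9]
grip_width: 0.409
```

Call:
play_rows([
  [0, 0, 0.7, 0, 0, 0, -1],
  [0, 0, 0.7, 0, 0, 0, -1],
  [0, 0, 0, 0, 0, 0, -1],
  [0, 0, 0, 0, 0, 0, -1],
  [0, 0, 0, 0, 0, 0, -1],
])

```text
time_s: 12.73
eef_pos: [581.5, -226.3, 176.0]
ee_rot: [-0.0, 0.135, 0.991, 0.0]
force: [-0.2, 0.2, -1.4]
grip_width: 0.41
```

```bash
cat > p.py <<'E'
from h import *
def plate(P,e,Rt):
    # plate points in tool frame near grasp
    q=(P.reshape(-1,3)-e)@Rt
    return q
s=sensors.sense();e=s['eef_pos'];Rt=R.from_quat(s['ee_rot'],scalar_first=True).as_matrix();print(e,s['grip_width'],s['force'],Rt.round(2).tolist())
c,P=wristpts();sd=capture('side')
for n,Q,im in(('wrist',P,c['pixels']),('side',world(sd,*np.meshgrid(np.arange(512),np.arange(384))),sd['pixels'])):
    q=(Q-e)@Rt; br=im.mean(-1)
    m=(abs(q[...,0])<60)&(abs(q[...,1])<16)&(q[...,2]>-45)&(q[...,2]<12)&(abs(q[...,0])>15)
    w=q[m]
    if len(w)>10: print(n,len(w),'x',np.percentile(w[:,0],[1,99]).round(1),'z',np.percentile(w[:,2],[2,50,98]).round(1),'slope z/x',np.polyfit(w[:,0],w[:,2],1).round(3))
E
python3 p.py
```

```text
[ 581.49837855 -226.32198621  175.96067306] 0.4099116068900129 [-0.15031832  0.18678009 -1.44144768] [[-0.96, 0.27, -0.0], [0.27, 0.96, 0.0], [0.0, 0.0, -1.0]]
wrist 7409 x [-37.4  50.5] z [-22.8 -21.6 -19.5] slope z/x [ 1.0000e-03 -2.1507e+01]
side 138 x [-50.2  49.9] z [-24.  -20.7 -13.2] slope z/x [ -0.021 -19.828]
```

The plate is gripped level and centred, with its underside about 15.6 mm behind the TCP. I'll carry it to the viewing point, yawing −56° so it lies parallel to the screen, then tilt 30°.

Call:
play_rows([
  [-0.118, 0.717, 0, 0, 0, -0.58, -1],
  [-0.118, 0.717, 0, 0, 0, -0.58, -1],
  [-0.118, 0.717, 0, 0, 0, -0.58, -1],
  [-0.118, 0.717, 0, 0, 0, -0.58, -1],
  [-0.118, 0.717, 0, 0, 0, -0.58, -1],
  [-0.118, 0.717, 0, 0, 0, -0.58, -1],
  [-0.118, 0.717, 0, 0, 0, -0.58, -1],
  [-0.118, 0.717, 0, 0, 0, -0.58, -1],
])

```text
time_s: 13.5
eef_pos: [543.2, 4.3, 175.3]
ee_rot: [-0.001, 0.371, 0.929, -0.0]
force: [0.2, -0.2, -1.6]
grip_width: 0.409
```

Call:
play_rows([
  [-0.118, 0.717, 0, 0, 0, -0.58, -1],
  [-0.118, 0.717, 0, 0, 0, -0.58, -1],
  [-0.118, 0.717, 0, 0, 0, -0.58, -1],
  [-0.118, 0.717, 0, 0, 0, -0.58, -1],
  [-0.118, 0.717, 0, 0, 0, -0.58, -1],
  [-0.118, 0.717, 0, 0, 0, -0.58, -1],
  [-0.118, 0.717, 0, 0, 0, -0.58, -1],
  [-0.118, 0.717, 0, 0, 0, -0.58, -1],
])

```text
time_s: 14.17
eef_pos: [505.5, 233.6, 175.3]
ee_rot: [-0.001, 0.583, 0.812, -0.001]
force: [-0.2, -0.5, -1.1]
grip_width: 0.403
```

Call:
play_rows([
  [0, 0, -0.2, 0.79, 0.267, 0, -1],
  [0, 0, -0.2, 0.79, 0.267, 0, -1],
  [0, 0, -0.2, 0.79, 0.267, 0, -1],
  [0, 0, -0.2, 0.79, 0.267, 0, -1],
  [0, 0, -0.2, 0.79, 0.267, 0, -1],
  [0, 0, -0.2, 0.79, 0.267, 0, -1],
  [0, 0, 0, 0, 0, 0, -1],
  [0, 0, 0, 0, 0, 0, -1],
])

```text
time_s: 14.83
eef_pos: [506.1, 231.7, 127.1]
ee_rot: [-0.21, 0.563, 0.785, 0.15]
force: [-0.4, -0.0, 0.7]
grip_width: 0.409
```

```bash
cat >> p.py <<'E'
o=e+Rt@np.array([0,0,-15.6]);d=o-[508.3,225.4,140]
print('origin',o.round(1),'err',np.linalg.norm(d).round(1),'x slope deg',np.degrees(np.arcsin(Rt[2,0])).round(1),'z tilt',np.degrees(np.arccos(-Rt[2,2])).round(1))
print('dq',abs(np.array(s['dq'])).max())
t=capture('top')
save('w6',np.hstack([cv2.resize(c['pixels'],(400,300)),cv2.resize(sd['pixels'][150:384,120:432],(400,300))]))
for n,c_ in(('side',sd),('top',t)):
    Q=world(c_,*np.meshgrid(np.arange(512),np.arange(384))).reshape(-1,3);dd=Q[:,:2]-[603,257.5];a=np.deg2rad(18.75);x=dd@[np.cos(a),np.sin(a)];y=dd@[-np.sin(a),np.cos(a)]
    m=(abs(x)<32)&(abs(y)<45)&(Q[:,2]>95)&(Q[:,2]<150);print(n,m.sum(),np.percentile(x[m],[2,98]).round(1) if m.sum() else '',np.percentile(Q[m,2],99).round(1) if m.sum() else '')
    q=Q[(np.hypot(Q[:,0]-444.8,Q[:,1]+44)<62)&(Q[:,2]>20)&(Q[:,2]<40)]
    if len(q)>9: print(n,'plain',len(q),cv2.minAreaRect(q[:,:2].astype(np.float32)))
E
python3 p.py
```

```text
[506.10501636 231.65232171 127.11822424] 0.40910587840155 [-0.4399764  -0.01724231  0.68076954] [[-0.28, 0.95, -0.16], [0.82, 0.32, 0.47], [0.5, -0.0, -0.87]]
wrist 7479 x [-37.1  50.7] z [-22.1 -20.9 -18.8] slope z/x [ 1.0000e-03 -2.0822e+01]
side 321 x [-47.1  51.1] z [-24.4 -22.5 -17.7] slope z/x [ 1.3000e-02 -2.2401e+01]
origin [508.6 224.3 140.6] err 1.3 x slope deg 29.9 z tilt 29.9
dq 0.03505694038267735
side 417 [-23.6  24.6] 144.0
side plain 520 ((445.1496887207031, -45.342994689941406), (103.98929595947266, 38.33272933959961), 63.24635696411133)
top 301 [-23.2  25.7] 144.1
top plain 674 ((444.8581237792969, -44.03468322753906), (100.00303649902344, 35.48797607421875), 63.06743240356445)
```

View pics/w6.png

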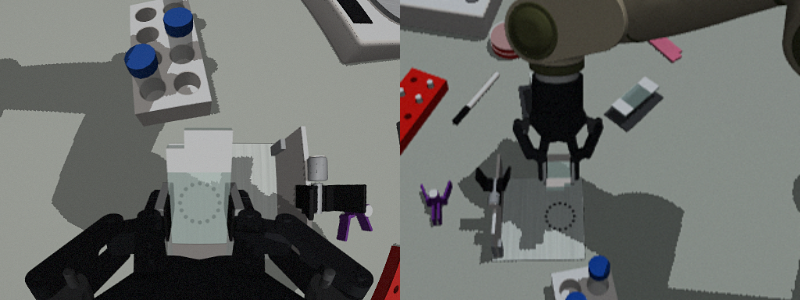

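The wrist view shows the plate over the ring, notched end raised (notch at (175,140)), with the clip at (320,190) clear of the fingers. The side view shows the same gap between the clip at (493,180) and the fingers at (525,150). I'll let it settle and hand in.

Call:
play_rows([
  [0, 0, 0, 0, 0, 0, -1],
  [0, 0, 0, 0, 0, 0, -1],
  [0, 0, 0, 0, 0, 0, -1],
  [0, 0, 0, 0, 0, 0, -1],
  [0, 0, 0, 0, 0, 0, -1],
  [0, 0, 0, 0, 0, 0, -1],
  [0, 0, 0, 0, 0, 0, -1],
  [0, 0, 0, 0, 0, 0, -1],
])

```text
time_s: 15.65
eef_pos: [506.3, 232.3, 128.1]
ee_rot: [-0.21, 0.562, 0.785, 0.151]
force: [-0.2, 0.0, -0.2]
grip_width: 0.405
```

```bash
python3 -c "
from h import *
s=sensors.sense();print(s['eef_pos'],s['force'],s['grip_width'],abs(s['dq']).max());print(order.finish_job())"
```

```text
[506.3135257  232.34155533 128.1029838 ] [-0.22042167  0.0406523  -0.19364347] 0.4051734324785153 0.00188691817481818
the job is handed in; nothing more can be done
None
```

The clip is closed on the screen's top edge and the arm is holding the notched plate at the viewing point. I handed the job in at about 15.7 s; no verdict is reported.

- **Clip:** it sits upright near the middle of the edge, within about 1 mm across it. The wing tops are at z ≈ 144–145, so the jaw tips are about 19 mm down, and the gripper has let go.
- **Plate:** by arm pose, its middle is about 1–2 mm from the viewing point as I measured it. The notched end is raised 29.9°, label side up. It is steady in the grip, with joint speeds near zero and wrist force under 0.5 N.
- **Plain plate:** unmoved, with its top-view centre the same as at the start to within 0.1 mm.

Three things did not go exactly as planned:
- **Lowering the clip:** I felt a steady 7 N or so upward, probably the edge touching the clip's pivot. I eased up 2 mm before opening.
- **Gripping the plate:** my first grip was about 4 mm high on the pads, so I redid it lower.
- **Dotted ring:** my rough measurement of its centre was about 12 mm off the viewing point worked out from the screen. That ring mask looked contaminated, so I used the screen-based point.

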